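# Serve a gimbap slice from the counter display case with tongs

### The job

Slide the front pane of the clear display case fully open, until it meets its stop. Then take the steel tongs, reach in through the opening, close them on the single cut gimbap slice and bring it out: finish holding the slice up in the squeezed tongs, out in front of the case and at least 10 cm above the counter, and do not let go. Touch the slice with the tongs only, never with the gripper, leave the pane open, and do not shove the whole roll in the case or the two dip dishes on the counter.

Things in the scene. Friction and masses are not known exactly. Their poses are not given: they have to be found in the camera images.
- display_case: Low fixed case, steel plinth, aluminium frame, clear panes: 170 deep (x) x 340 wide (y) x 130 high. Origin: centre of its underside, on the counter; x points from front (x = -85 mm) to back, y to the left seen from the front. Wooden deck inside: top at z = 30 mm. The left half of the front is a fixed pane; a sliding pane shuts the right half (y < 0) and opens to the left (+y).
- opening (a point): Middle of the clear opening (once the pane is fully open) in the case's front plane, at deck height (z = 30 mm; the sill in front is 29 mm high). The opening is 146 mm wide along the case's y and reaches from the sill up to the top rail, 91 mm above the deck.
- case_door (a joint): Travel of the sliding pane along the case's +y, m: 0 = shut, 0.145 = fully open at its stop. It starts shut or open by up to 30 mm. About 1.5 N of friction; it stays where it is left.
- door_pull (a point): Centre of the top end of the sliding pane's pull: an upright black bar, 12 x 12 mm, 60 mm tall (55 to 115 mm above the counter), its centre 36 mm in front of the pane, on two pins; can be pinched from above along the case's y. Moves with the pane (165 mm wide, 96 mm high, pull at its middle).
- tongs: Springy sheet-steel tongs lying on edge: a U from above, 273 mm long, 24 mm high, 0.135 kg. Origin: middle of the grip zone (balance point within 5 mm), midway between the arms, on the underside. x points to the open tips (end at +145 mm; tail at -128, pivot at -115 mm). Outer width: 66 mm at the origin (arms near parallel x = -20 to 30 mm), 78 mm at the jaws.
- tongs_tip (a point): Point midway between the cupped jaws, 120 mm ahead (x) of the tongs' origin and 12 mm above their underside: where the item should sit. Open, the jaws are 72 mm apart here and 64 mm at the lips (25 mm farther on).
- tongs_jaw (a joint): Squeeze of the tongs, rad: 0 = sprung open, 0.24 = jaws shut. 1 mm less width at the origin closes the jaws by about 2 mm. Preloaded spring: 8 N at the grip zone starts closing, 12 N brings the jaws to 42 mm; it presses the arms out on the fingers, so the tongs can be carried squeezed by only 3 to 4 mm there (jaws 64 mm apart). A 25 N grip gives about 6 N at the jaws.
- slice: The one cut gimbap slice, a disc lying flat on the deck behind the sliding pane, 35 to 55 mm behind the case's front: 42 mm across, 16 to 19 mm high, 22 g. Origin: centre of its underside (30 mm above the counter at the start), z up.
- whole_roll: An uncut gimbap roll, 42 mm across and 185 mm long (its y axis), lying on the deck along the back of the case; leave it in place. Origin: centre of its underside.
- dip_dish: Small cream dip dish, 70 mm across, 19 mm high, on the counter to the left, beyond the fixed sauce bowl; leave it in place. Origin: centre of its underside.
- dark_dish: Small black dip dish of the same size, farther back on the counter's left; leave it in place. Origin: centre of its underside.

How it is judged (in metres and radians):
On the way, in this order (a step that is already met when the one before it is completed fails the run):
1. the sliding pane has been slid fully open to its stop (value of joint case_door above 0.137 m), for 0.2 s.
2. the slice is gripped in the tongs and lifted off the deck (contact force between slice and tongs above 1 N and contact force between the fingers and tongs above 2 N and height (world z) of slice above 0.036 m), for 0.2 s.
At the end, for the whole second after the job is handed in: Pane within 8 mm of its open stop; fingers grip the tongs (over 2 N), squeezed tongs grip the slice (over 1 N); slice underside over 100 mm above the counter, its centre at least 25 mm in front of the case, under 30 mm/s; roll and dishes within 30 mm of their starts (value of joint case_door above 0.137 m and contact force between slice and tongs above 1 N and contact force between the fingers and tongs above 2 N and value of joint tongs_jaw above 0.06 rad and height (world z) of slice above 0.1 m and x of slice in the frame of display_case below -0.11 m and linear speed of slice below 0.03 m/s and distance of each of whole_roll, dip_dish, dark_dish from where it was at the start of the episode below 0.03 m); the arm keeps its last pose, push and grip.
It fails at once if the gripper or arm touches the slice (contact force between slice and the fingers above 0.5 N or contact force between slice and the arm above 0.5 N).
It fails at once if the whole roll, a dip dish is shoved by more than 30 mm (distance of any of whole_roll, dip_dish, dark_dish from where it was at the start of the episode above 0.03 m).
It also fails if it takes over 58 s, if anything falls off the work surface, if the arm or the gripper's body presses on something with over 40 N, if the wrist force passes 120 N, or if a joint passes its speed limit or range.

### The arm

A 7-joint arm with a two-finger parallel gripper is mounted at the origin on a cart in front of the work surface, level with it; the furniture and walls round the work are solid. World frame = base frame: x ahead of the robot, y to its left, z up, the work surface at z = 0. Lengths are in mm, angles in rad, forces in N, time in s.
With the tool pointing down it reaches from about 425 to 875 mm from the base axis. Payload 4.7 kg.
Tool frame: the origin (TCP) lies on the centre line of the jaws, within the pads' length; the fingertips stand 22 mm ahead of it and the grasp point (between the pads) lies 3 mm ahead of it; z points along the fingers, y is the line along which they close (so a half turn about z gives the same grasp; the last joint's range is limited). The gripper opens to 87 mm and grips with 3 to 60 N. Pads are 19 mm wide; open, the fingers measure 117 mm over their backs; the gripper's body (75 mm by 190 mm) begins 51 mm behind the grasp point.
Start: joints at [1.203, 0.321, -0.07, 1.45, 0.023, 1.371, -0.057], TCP at [242.167, -603.224, 244.587] pointing down, gripper open.
Joint ranges: [-2.86, 2.86], [-0.3, 2.09], [-1.38, 1.24], [0.06, 2.45], [-1.56, 4.7], [0.09, 2.05], [-2.69, 2.69]. Speed limits (rad/s): [2.57, 2.57, 3.14, 3.14, 3.14, 3.14, 3.14].

### API

Orientations are given as a unit quaternion [w, x, y, z].
In Python, from plant import manip, imaging gives the robot as it stands.
- The arm moves only by the shell command python3 -m handwheel 'ROWS' [FORCE]. ROWS is JSON, a list of rows, each a list of 5 numbers: the opening, from 0 (shut) to 1 (fully open), then the shift along the world's x, y, z in units of 0.75 m (1.0 is 0.75 m), then the turn about the world's z in units of 90 degrees (1.0 is 90 degrees). In form: [[hand, tx, ty, tz, turn], ...]. A call has 1 to 10 rows; each row is the pose to reach, as a shift and turn from the pose commanded when the call began; what a row does not reach only later rows make up. A row lasts 1/12 s, in which the tool goes at most 41.7 mm and 7.16 degrees, less where a joint would pass 70% of its speed; a pose out of reach is approached as far as the arm can. A call with a number of a shift or a turn outside -1 to 1 is refused whole. A call with a gripper value outside its range is refused whole. The fingers move at their own pace and stop on an object; FORCE is the grip in N (left out, the last holds). Time passes only in rows, so rows that repeat a pose let the fingers close. It gives the time, the measured TCP pose, the force, the opening and the grip force at its end, in the units of the state.
- manip.sense(): the state, without advancing time (a new reading comes with each control period).
- imaging.snapshot(name): name is "side" or "top"; returns a dict with "image" (384x512x3 uint8, red, green, blue), "range_z" (384x512 float32, mm along the optical axis (not along the pixel's ray), 0 where there is no reading), "camera_matrix" (3x3 intrinsics, pixels), "view" (4x4, takes a point from world to camera coordinates). Camera axes: x right, y down, z forward; pixel columns grow to the right and rows downward; lengths in mm; the calibration is good to about 2 mm. A picture is of the moment at which its call begins.
- manip.job_done(): hands the job in; it is judged then, once.
The state is a dict: "t": time; "joint_pos": joint angles; "dq": joint speeds; "tau": joint torques, N m; "ee_pos": TCP position; "tcp_rot": TCP orientation; "contact_force": force on the tool from outside, world axes, zero at the start; "moment": the same for the moment, N m; "width": finger opening in mm; "gripper_force": force on a finger pad.
Only numpy, scipy, OpenCV 4.12 (cv2) and the standard library are available. Lean on these libraries where they do the work, as an engineer would, in place of code of your own. Each camera call takes 0.05 s, during which the arm holds its last target. There are 200 camera calls.

## Working session

There is one attempt and no reset: what is moved stays moved. The work goes in short steps, Python scripts to look and compute and a shell command to move; the robot and the scene stay as the last step left them, time stands still between calls to the robot, and variables do not carry over. Pictures are saved under pics/ and viewed, at most 12 in all, crops included, and the job is handed in when it is done.

```bash
mkdir -p pics; ls; cat > h.py <<'E'
import numpy as np, cv2
from plant import manip, imaging
def snap(n, save=None):
    s=imaging.snapshot(n)
    if save: cv2.imwrite('pics/'+save, cv2.cvtColor(s['image'],cv2.COLOR_RGB2BGR))
    np.savez('last_'+n+'.npz',**s)
    return s
def ray(s,u,v,z):
    "pixel -> world point on plane z"
    T=np.linalg.inv(s['view']); d=T[:3,:3]@np.linalg.inv(s['camera_matrix'])@[u,v,1]; o=T[:3,3]
    return o+d*(z-o[2])/d[2]
def cloud(s):
    T=np.linalg.inv(s['view']); h,w=s['range_z'].shape; u,v=np.meshgrid(np.arange(w),np.arange(h))
    p=np.stack([u,v,np.ones_like(u)],-1)@np.linalg.inv(s['camera_matrix']).T*s['range_z'][...,None]
    return p@T[:3,:3].T+T[:3,3]
def proj(s,P):
    q=s['view'][:3,:3]@np.array(P,float)+s['view'][:3,3]; q=s['camera_matrix']@q; return q[:2]/q[2]
E
python3 - <<'E'
from h import *
a=snap('top','top0.png');b=snap('side','side0.png')
for s in(a,b):print(np.linalg.inv(s['view']).round(2),s['camera_matrix'])
x=manip.sense();print(x)
E
```

```text
pics
[[-0.00000e+00 -9.90000e-01  1.30000e-01  3.95480e+02]
 [-1.00000e+00 -0.00000e+00 -2.00000e-02  8.33000e+00]
 [ 2.00000e-02 -1.30000e-01 -9.90000e-01  1.22622e+03]
 [ 0.00000e+00  0.00000e+00  0.00000e+00  1.00000e+00]] [[358.78688438   0.         250.52440561]
 [  0.         358.78688438 192.43503276]
 [  0.           0.           1.        ]]
[[-9.60000e-01  2.50000e-01 -1.30000e-01  6.92440e+02]
 [ 2.80000e-01  8.60000e-01 -4.30000e-01  5.23320e+02]
 [ 0.00000e+00 -4.50000e-01 -8.90000e-01  1.18828e+03]
 [ 0.00000e+00  0.00000e+00  0.00000e+00  1.00000e+00]] [[435.94162666   0.         262.7456509 ]
 [  0.         435.94162666 188.14014407]
 [  0.           0.           1.        ]]
{'t': 0.1, 'joint_pos': array([ 1.20306414,  0.32176214, -0.07010881,  1.45156429,  0.02258452,
        1.37078095, -0.056916  ]), 'dq': array([-1.41707359e-03, -1.46280108e-03,  1.46668252e-03, -1.86120284e-03,
        4.34885091e-05, -3.43259804e-06,  1.21715400e-03]), 'tau': array([-4.51598144e-04, -4.92569447e+01, -4.05682884e-01, -3.13396132e+01,
       -6.40230230e-02,  3.95070633e-02,  6.86712588e-05]), 'ee_pos': array([ 242.00902291, -602.77421445,  243.55673995]), 'tcp_rot': array([-8.40757494e-04,  9.81827420e-01,  1.89773999e-01, -1.98122780e-04]), 'contact_force': array([-0.77481076, -0.23166067, -0.00162943]), 'moment': array([-0.00795792,  0.03359961, -0.01288375]), 'gripper_force': 0.0, 'width': 86.94684610175264}
```

View pics/top0.png

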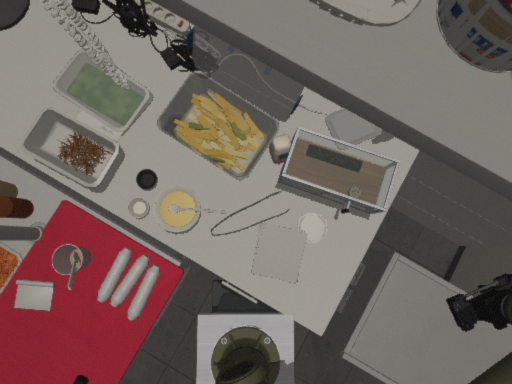

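View pics/side0.png

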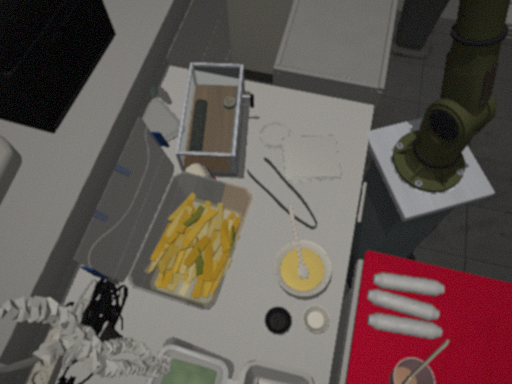

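Top view: the case has its corners near (299,130), (396,161), (383,212) and (278,180). The pull is near (345,210), the slice near (354,190), and the tongs run from about (212,225) to (288,205). I'll zoom in.

```bash
python3 - <<'E'
from h import *
a=np.load('last_top.npz');b=np.load('last_side.npz')
c=cv2.cvtColor(a['image'][115:245,200:400],cv2.COLOR_RGB2BGR);c=cv2.resize(c,None,fx=4,fy=4,interpolation=cv2.INTER_CUBIC);cv2.imwrite('pics/c1.png',c)
c=cv2.cvtColor(b['image'][55:235,170:330],cv2.COLOR_RGB2BGR);c=cv2.resize(c,None,fx=3.3,fy=3.3,interpolation=cv2.INTER_CUBIC);cv2.imwrite('pics/c2.png',c)
P=cloud(a)
for uv in[(299,130),(396,161),(383,212),(278,180),(345,210),(354,190),(212,225),(288,210),(320,150)]:print(uv,P[uv[1],uv[0]].round())
E
```

```text
(299, 130) [ 736. -168.  128.]
(396, 161) [ 638. -473.  128.]
(383, 212) [ 486. -474.    1.]
(278, 180) [ 592. -110.   31.]
(345, 210) [ 484. -310.  113.]
(354, 190) [ 546. -337.  126.]
(212, 225) [442. 114.  -2.]
(288, 210) [ 493. -146.    2.]
(320, 150) [ 672. -233.  128.]
```

View pics/c1.png

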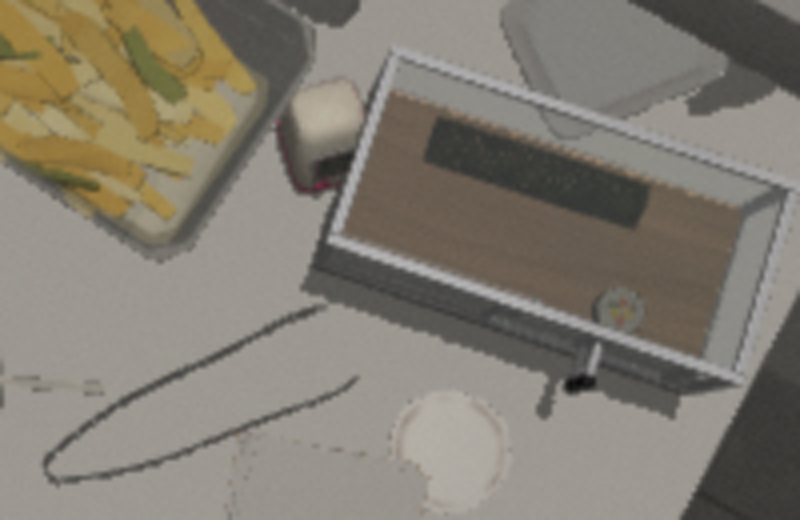

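View pics/c2.png

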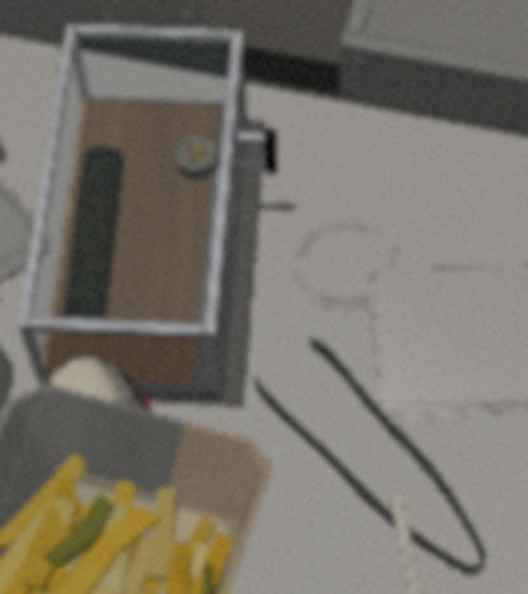

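Crop views: the case's top corners, the slice at top (355,193) and side (229,102), the pull's top end at (344.5,210), the tongs' tail at (212,232) and their tips at (281,192) and (289,209.5). The tongs open toward the case.

```bash
cat > m.py <<'E'
from h import *
a=np.load('last_top.npz');b=np.load('last_side.npz')
C=np.array([ray(a,u/4+199.6,v/4+114.6,130)[:2] for u,v in[(393,50),(797,188),(742,380),(333,240)]])
print('corners BL BR FR FL',C.round())
print('lens',[np.linalg.norm(C[i]-C[(i+1)%4]).round() for i in range(4)])
e=(C[3]-C[2])+(C[0]-C[1]);e/=np.linalg.norm(e);yx=e;xx=np.array([e[1],-e[0]]);print('case y',yx,'x',xx,'ang x deg',np.degrees(np.arctan2(xx[1],xx[0])))
c0=C.mean(0);print('centre',c0)
def loc(p):d=np.array(p[:2])-c0;return np.round([d@xx,d@yx],1)
for n,s,u,v,z in[('slice',a,355-.4,192.8-.4,47),('sliceS',b,229.4,102,47),('pull',a,344.1,209.6,115),('pullS',b,251.8,95.3,115),('tail',a,211.8-.4,231.4,24),('tip1',a,281.1,191.5,24),('tip2',a,289,209.2,24)]:
    p=ray(s,u,v,z);print(n,p.round(),loc(p))
# tongs mask (dark on counter)
P=cloud(a);g=a['image'].max(-1)
m=((g<95)).astype(np.uint8);roi=np.zeros_like(m);cv2.fillPoly(roi,[np.array([[205,222],[270,188],[284,187],[293,207],[290,214],[217,240],[207,240]])],1);m&=roi
v,u=np.nonzero(m);T=np.array([ray(a,x,y,20)[:2] for x,y in zip(u,v)])
mu=T.mean(0);print('n',len(T))
(cx,cy),(w,h),an=cv2.minAreaRect(T.astype(np.float32));print('rect',cx,cy,w,h,an)
tail=ray(a,211.4,231.4,24)[:2]
tips=(ray(a,281.1,191.5,24)+ray(a,289,209.2,24))[:2]/2
d=tips-tail;L=np.linalg.norm(d);d/=L;n=np.array([-d[1],d[0]])
for _ in range(3):
    s=(T-tail)@d;q=(T-tail)@n
    # symmetric midline: bins
    mids=[]
    for k in range(60,260,15):
        i=(s>k)&(s<k+15);up=q[i&(q>0)];lo=q[i&(q<=0)]
        if len(up)>2 and len(lo)>2:mids.append((k+7,(up.mean()+lo.mean())/2,up.mean()-lo.mean()))
    mids=np.array(mids);f=np.polyfit(mids[:,0],mids[:,1],1);
    tail=tail+n*f[1];d=d+n*f[0];d/=np.linalg.norm(d);n=np.array([-d[1],d[0]])
print(mids.round(1)); s=(T-tail)@d;print('s range',s.min(),s.max(),'yaw',np.degrees(np.arctan2(d[1],d[0])))
print('origin est', (tail+d*((s.min()+s.max())/2-8.5)).round(1),'d',d)
E
python3 m.py
```

```text
corners BL BR FR FL [[ 745. -165.]
 [ 636. -481.]
 [ 484. -430.]
 [ 593. -115.]]
lens [np.float64(335.0), np.float64(160.0), np.float64(333.0), np.float64(160.0)]
case y [0.32683849 0.94508021] x [ 0.94508021 -0.32683849] ang x deg -19.07699645786098
centre [ 614.50417328 -297.78641235]
slice [ 548. -364.   47.] [-41.  -83.9]
sliceS [ 548. -359.   47.] [-42.6 -79.1]
pull [ 485. -307.  115.] [-119.   -51.1]
pullS [ 484. -312.  115.] [-118.5  -55.9]
tail [419. 113.  24.] [-318.8  324.6]
tip1 [ 554. -121.   24.] [-115.4  147.7]
tip2 [ 494. -147.   24.] [-163.6  103.5]
n 122
rect 470.3841552734375 -21.319473266601562 82.46996307373047 289.4466552734375 30.0607852935791
[[ 1.42e+02 -0.00e+00  6.35e+01]
 [ 1.72e+02  1.00e-01  6.39e+01]
 [ 1.87e+02 -1.00e-01  6.62e+01]]
s range -1.7905952624941863 284.72249325576536 yaw -65.7908961260824
origin est [469.7  -9.8] d [ 0.41006796 -0.91205497]
```

Measurements fit the stated sizes, with case yaw about -19°, pull at about (485,-309) and tongs yaw about -66° with origin about (468,-4). First I go above the pull.

```bash
python3 -m handwheel '[[1,0.324,0.392,0,-0.455],[1,0.324,0.392,0,-0.455],[1,0.324,0.392,0,-0.455],[1,0.324,0.392,0,-0.455],[1,0.324,0.392,0,-0.455],[1,0.324,0.392,0,-0.455],[1,0.324,0.392,0,-0.455],[1,0.324,0.392,0,-0.455],[1,0.324,0.392,0,-0.455],[1,0.324,0.392,0,-0.455]]' 20
python3 - <<'E'
from h import *
print(manip.sense()['joint_pos'])
E
```

```text
t: 0.93
ee_pos: [489.5, -301.8, 244.4]
tcp_rot: [-0.002, 0.987, -0.161, 0.001]
contact_force: [-0.1, 0.3, -0.1]
width: 86.9
gripper_force: 0.0
[ 0.72842425  0.17350165 -0.24773111  1.63625265  0.03935098  1.3371832
 -1.41934845]
```

```bash
python3 -m handwheel '[[1,0,0,0,0],[1,0,0,0,0],[1,0,0,-0.19,0],[1,0,0,-0.19,0],[1,0,0,-0.19,0],[1,0,0,-0.19,0],[1,0,0,-0.19,0],[1,0,0,-0.19,0]]' 20
python3 - <<'E'
from h import *
s=snap('side','s1.png')
c=cv2.cvtColor(s['image'][40:200,150:310],cv2.COLOR_RGB2BGR);cv2.imwrite('pics/s1c.png',cv2.resize(c,None,fx=3.5,fy=3.5,interpolation=cv2.INTER_CUBIC))
E
```

```text
t: 1.6
ee_pos: [483.4, -310.7, 101.3]
tcp_rot: [-0.0, 0.986, -0.167, -0.001]
contact_force: [0.2, 0.3, 0.7]
width: 86.7
gripper_force: 0.0
```

View pics/s1c.png

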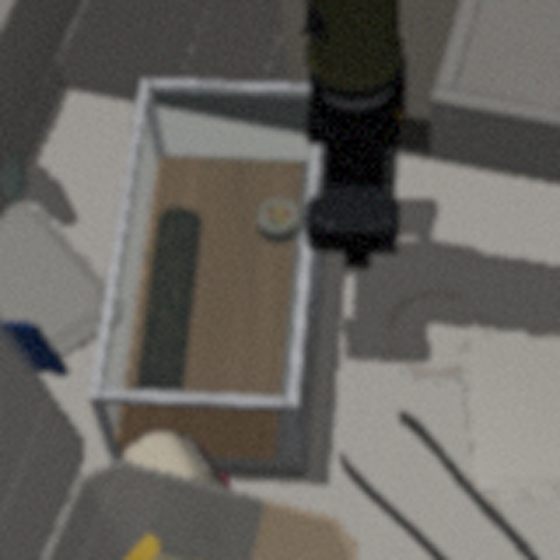

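The gripper stands at crop (355,220), straddling the pull in front of the case. I close it.

```bash
python3 -m handwheel '[[0,0,0,0,0],[0,0,0,0,0],[0,0,0,0,0],[0,0,0,0,0],[0,0,0,0,0],[0,0,0,0,0],[0,0,0,0,0],[0,0,0,0,0],[0,0,0,0,0],[0,0,0,0,0]]' 20
```

```text
t: 2.48
ee_pos: [485.1, -309.2, 102.0]
tcp_rot: [-0.0, 0.986, -0.166, -0.0]
contact_force: [-0.2, -0.6, -0.1]
width: 28.0
gripper_force: 0.0
```

```bash
python3 -m handwheel '[[0,0,0,0,0],[0,0,0,0,0],[0,0,0,0,0],[0,0,0,0,0],[0,0,0,0,0]]' 20
```

```text
t: 2.9
ee_pos: [485.0, -309.5, 102.0]
tcp_rot: [0.0, 0.986, -0.166, -0.0]
contact_force: [-0.2, -2.0, -0.3]
width: 11.8
gripper_force: 20.0
```

Pinched at 12 mm. Now slide it along the case's +y.

```bash
python3 -m handwheel '[[0,0.005,0.014,0,0],[0,0.01,0.028,0,0],[0,0.014,0.042,0,0],[0,0.019,0.056,0,0],[0,0.024,0.07,0,0],[0,0.029,0.084,0,0],[0,0.034,0.098,0,0],[0,0.038,0.112,0,0],[0,0.043,0.126,0,0],[0,0.048,0.139,0,0]]' 20
python3 -m handwheel '[[0,0.002,0.006,0,0],[0,0.004,0.012,0,0],[0,0.006,0.017,0,0],[0,0.006,0.017,0,0],[0,0.006,0.017,0,0]]' 20
```

```text
t: 3.73
ee_pos: [521.4, -203.7, 102.0]
tcp_rot: [-0.0, 0.986, -0.166, -0.0]
contact_force: [0.0, -2.4, -1.9]
width: 11.9
gripper_force: 20.0
t: 4.15
ee_pos: [524.7, -194.2, 102.0]
tcp_rot: [0.001, 0.986, -0.167, -0.001]
contact_force: [-1.2, -4.5, -2.9]
width: 11.9
gripper_force: 20.0
```

```bash
python3 -m handwheel '[[0,0.002,0.006,0,0],[0,0.004,0.012,0,0],[0,0.004,0.012,0,0],[0,0.004,0.012,0,0],[0,0.004,0.012,0,0]]' 20
```

```text
t: 4.57
ee_pos: [524.8, -193.9, 102.0]
tcp_rot: [0.006, 0.986, -0.17, -0.002]
contact_force: [-5.6, -18.8, -1.5]
width: 11.9
gripper_force: 20.1
```

At the stop (19 N). Release and rise.

```bash
python3 -m handwheel '[[0.5,-0.003,-0.009,0,0],[0.5,-0.003,-0.009,0,0],[0.5,-0.003,-0.009,0,0],[0.5,-0.003,-0.009,0,0],[0.5,-0.003,-0.009,0,0],[1,-0.003,-0.009,0.2,0],[1,-0.003,-0.009,0.2,0],[1,-0.003,-0.009,0.2,0],[1,-0.003,-0.009,0.2,0],[1,-0.003,-0.009,0.2,0]]' 20
```

```text
t: 5.4
ee_pos: [530.1, -189.6, 259.4]
tcp_rot: [0.001, 0.986, -0.165, 0.006]
contact_force: [0.5, 0.1, 0.0]
width: 69.0
gripper_force: 0.0
```

```bash
python3 - <<'E'
from h import *
b=np.load('last_side.npz')
for u,v in[(475,568),(314,342),(257,382)]:print(ray(b,u/3.3+169.6,v/3.3+54.6,20).round())
s=snap('top','t1.png')
c=cv2.cvtColor(s['image'][115:245,200:400],cv2.COLOR_RGB2BGR);cv2.imwrite('pics/t1c.png',cv2.resize(c,None,fx=4,fy=4,interpolation=cv2.INTER_CUBIC))
E
```

```text
[422. 119.  20.]
[ 493. -138.   20.]
[ 556. -112.   20.]
```

View pics/t1c.png

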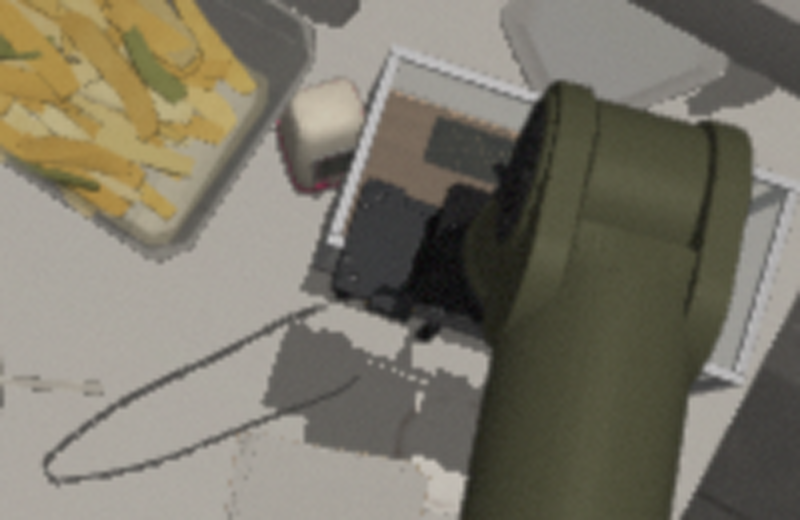

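Pull and pane are open and the tongs have not moved. Averaging both views gives a tongs origin of about (469,-1) and yaw -66.5°.

```bash
python3 -m handwheel '[[1,-0.0765,0.252,0,-0.527],[1,-0.0765,0.252,0,-0.527],[1,-0.0765,0.252,0,-0.527],[1,-0.0765,0.252,0,-0.527],[1,-0.0765,0.252,0,-0.527],[1,-0.0765,0.252,0,-0.527],[1,-0.0765,0.252,0,-0.527],[1,-0.0765,0.252,0,-0.527],[1,-0.0765,0.252,0,-0.527],[1,-0.0765,0.252,-0.1,-0.527]]' 20
python3 - <<'E'
from h import *
print(manip.sense()['joint_pos'])
s=snap('side','s2.png')
c=cv2.cvtColor(s['image'][60:260,170:350],cv2.COLOR_RGB2BGR);cv2.imwrite('pics/s2c.png',cv2.resize(c,None,fx=3,fy=3,interpolation=cv2.INTER_CUBIC))
E
```

```text
t: 6.28
ee_pos: [468.4, -0.1, 243.6]
tcp_rot: [-0.001, 0.843, -0.537, 0.003]
contact_force: [-0.0, -0.6, 0.3]
width: 87.1
gripper_force: 0.0
[ 1.03047882 -0.07255289 -1.02803288  1.85776634 -0.06240448  1.31568891
 -2.68634788]
```

View pics/s2c.png

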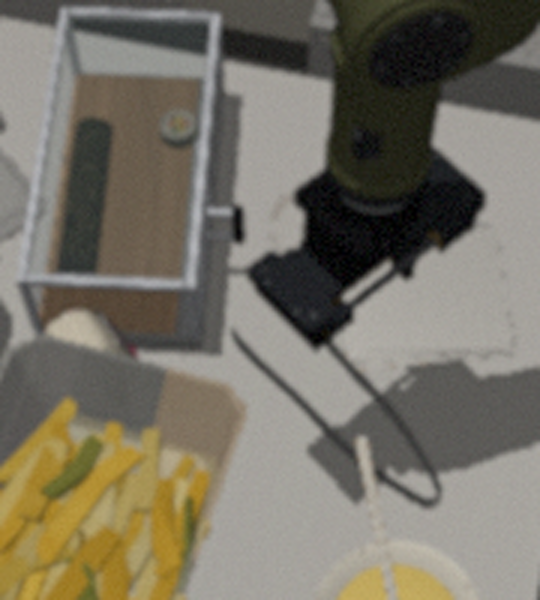

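Joint 7 is at its limit here, so I turn the gripper half round, which gives the same grasp, while staying high.

```bash
python3 -m handwheel '[[1,0,0,0,0.075],[1,0,0,0,0.15],[1,0,0,0,0.225],[1,0,0,0,0.3],[1,0,0,0,0.375],[1,0,0,0,0.45],[1,0,0,0,0.525],[1,0,0,0,0.6],[1,0,0,0,0.675],[1,0,0,0,0.75]]' 20
python3 -m handwheel '[[1,0,0,0,0.075],[1,0,0,0,0.15],[1,0,0,0,0.225],[1,0,0,0,0.3],[1,0,0,0,0.375],[1,0,0,0,0.45],[1,0,0,0,0.525],[1,0,0,0,0.6],[1,0,0,0,0.675],[1,0,0,0,0.75]]' 20
python3 -m handwheel '[[1,0,0,0,0.075],[1,0,0,0,0.15],[1,0,0,0,0.225],[1,0,0,0,0.3],[1,0,0,0,0.375],[1,0,0,0,0.45],[1,0,0,0,0.5],[1,0,0,0,0.5],[1,0,0,0,0.5],[1,0,0,0,0.5]]' 20
python3 -c "
from h import *
print(manip.sense()['joint_pos'])"
```

```text
t: 7.17
ee_pos: [467.1, -1.1, 242.4]
tcp_rot: [-0.002, 1.0, 0.024, 0.001]
contact_force: [0.2, 0.3, 0.3]
width: 87.2
gripper_force: 0.0
t: 8.0
ee_pos: [467.1, -1.1, 242.3]
tcp_rot: [-0.004, 0.818, 0.576, -0.0]
contact_force: [-0.6, 0.1, 1.1]
width: 87.1
gripper_force: 0.0
t: 8.83
ee_pos: [467.6, -1.2, 242.9]
tcp_rot: [-0.003, 0.539, 0.843, -0.001]
contact_force: [0.2, 0.6, -0.0]
width: 87.1
gripper_force: 0.0
[ 0.85989025 -0.05127216 -0.87263906  1.85510897 -0.04268992  1.32555193
  0.43154957]
```

```bash
python3 -m handwheel '[[1,0.001,0,-0.05,-0.015],[1,0.001,0,-0.1,-0.015],[1,0.001,0,-0.15,-0.015],[1,0.001,0,-0.2,-0.015],[1,0.001,0,-0.235,-0.015],[1,0.001,0,-0.25,-0.015],[1,0.001,0,-0.258,-0.015],[1,0.001,0,-0.266,-0.015],[1,0.001,0,-0.27,-0.015]]' 20
```

```text
t: 9.58
ee_pos: [469.7, -1.7, 41.6]
tcp_rot: [-0.002, 0.548, 0.836, -0.0]
contact_force: [-0.9, 0.6, 0.3]
width: 86.3
gripper_force: 0.0
```

```bash
python3 -m handwheel '[[1,0,0,-0.01,0],[1,0,0,-0.02,0],[1,0,0,-0.02,0],[0.9,0,0,-0.02,0],[0.8,0,0,-0.02,0],[0.75,0,0,-0.02,0],[0.71,0,0,-0.02,0],[0.71,0,0,-0.02,0],[0.71,0,0,-0.02,0],[0.71,0,0,-0.02,0]]' 25
```

```text
t: 10.42
ee_pos: [469.0, -1.7, 26.2]
tcp_rot: [-0.002, 0.548, 0.836, -0.001]
contact_force: [-1.0, 0.1, 2.9]
width: 62.6
gripper_force: 9.3
```

Gripped at 62.6 mm. Lift.

```bash
python3 -m handwheel '[[0.71,0,0,0.02,0],[0.71,0,0,0.05,0],[0.71,0,0,0.09,0],[0.71,0,0,0.13,0],[0.71,0,0,0.17,0],[0.71,0,0,0.19,0],[0.71,0,0,0.19,0],[0.71,0,0,0.19,0]]' 25
python3 -m handwheel '[[0.71,-0.02,-0.04,0,0.07],[0.71,-0.04,-0.08,0,0.14],[0.71,-0.06,-0.12,0,0.21],[0.71,-0.08,-0.16,0,0.28],[0.71,-0.1,-0.2,0,0.35],[0.71,-0.115,-0.24,0,0.42],[0.71,-0.13,-0.28,0,0.47],[0.71,-0.14,-0.32,0,0.516],[0.71,-0.144,-0.36,0,0.516],[0.71,-0.144,-0.394,0,0.516]]' 25
python3 -m handwheel '[[0.71,0,0,0,0],[0.71,0,0,0,0],[0.71,0,0,0,0]]' 25
```

```text
t: 11.08
ee_pos: [468.8, -1.9, 168.5]
tcp_rot: [-0.002, 0.548, 0.836, -0.001]
contact_force: [-0.3, -0.6, -3.2]
width: 62.4
gripper_force: 8.9
t: 11.92
ee_pos: [358.0, -298.7, 165.8]
tcp_rot: [-0.004, 0.175, 0.985, -0.001]
contact_force: [1.4, -0.2, -1.0]
width: 61.9
gripper_force: 8.9
t: 12.17
ee_pos: [360.1, -295.6, 166.5]
tcp_rot: [-0.004, 0.174, 0.985, -0.0]
contact_force: [-0.3, 0.5, -1.0]
width: 62.1
gripper_force: 8.9
```

```bash
python3 - <<'E'
from h import *
a=snap('top','t3.png');b=snap('side','s3.png')
c=cv2.resize(cv2.cvtColor(a['image'][120:300,250:400],cv2.COLOR_RGB2BGR),None,fx=2.6,fy=2.6,interpolation=cv2.INTER_CUBIC)
d=cv2.resize(cv2.cvtColor(b['image'][50:230,190:340],cv2.COLOR_RGB2BGR),None,fx=2.6,fy=2.6,interpolation=cv2.INTER_CUBIC)
cv2.imwrite('pics/c3.png',np.hstack([c,d]))
E
```

```text
(no output)
```

View pics/c3.png

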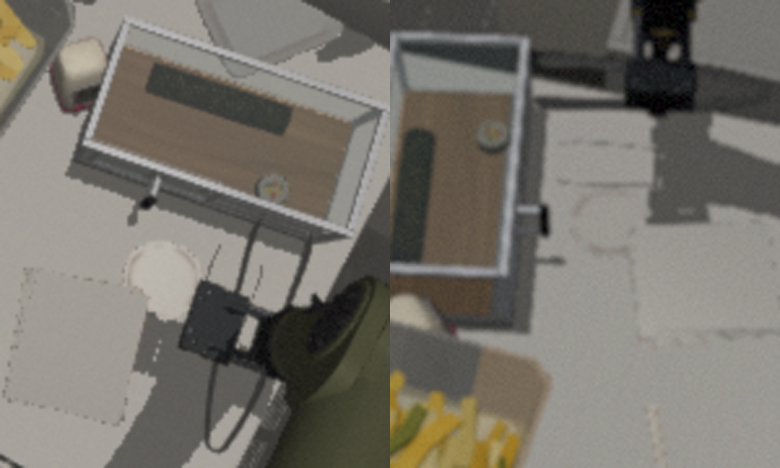

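The tongs are held level ahead of the case; in the top crop the tips are at (256,225) and (310,240) and the tail at (213,450). The slice is undisturbed at (271,188).

```bash
python3 - <<'E'
from h import *
a=np.load('last_top.npz')
xx=np.array([.945,-.327]);yx=np.array([.327,.945]);c0=np.array([614.5,-297.8])
def loc(p):d=p[:2]-c0;return np.round([d@xx,d@yx],1)
q=lambda u,v,z:ray(a,250+u/2.6-.4,120+v/2.6-.4,z)
t1,t2,ta=q(256,225,162),q(310,240,162),q(213,450,162)
print(loc(t1),loc(t2),loc(ta)); m=(t1+t2)/2; d=m-ta;print('yaw',np.degrees(np.arctan2(d[1],d[0])),np.linalg.norm(d))
print('slice',loc(q(271,188,47)),'pull',loc(q(148,202,115)))
print('slice from tcp', loc(np.array([360.1,-295.6,0])))
P=cloud(a);R=P[200:300,300:380].reshape(-1,3)
# slice mask centroid, depth-free
im=cv2.cvtColor(a['image'],cv2.COLOR_RGB2HSV)[184:201,344:366];print(im[...,1][::2,::2]);print(im[...,2][::2,::2])
b=np.load('last_side.npz');p=ray(b,190+491/2.6-.4,50+135/2.6-.4,47);print('slice side',loc(p),p)
E
```

```text
[-113.1  -48. ] [-109.2 -112.1] [-369.9  -76.4]
yaw -19.891443471766486 258.80029146171444
slice [-40.3 -81. ] pull [-121.    71.9]
slice from tcp [-241.1  -81.1]
[[58 58 55 54 53 51 55 59 58 61 59]
 [57 57 55 55 52 39 56 58 56 58 61]
 [61 62 59 36 21 21 26 21 55 58 60]
 [55 58 40 16 24 29 75 23 33 63 60]
 [56 56 18 19 46 65 66 40 22 59 58]
 [ 9 43 17 22 25 81 76 40 28 59 60]
 [ 3  2  5  6 14 40 25 20 48 61 62]
 [ 9  3  2  3  2  3 10 36 55 59 57]
 [ 6 10  0  3  3  4  2  3  3 27 41]]
[[105 106 106 108 106 104 102 103 105 105 104]
 [111 112 107 107 108 112 110 106 105 106 105]
 [113 111 112  93 120 122 120 119 107 110 107]
 [111 110  89 114 108 106 119 111 117 109 110]
 [109 109  71 118 121 122 127 103 116 108 109]
 [145 119  74 117 122 120 124 120 111 112 111]
 [164 170 163 131 124 115 121 117 111 112 111]
 [ 83  88 135 165 170 167 131 114 107 108 111]
 [ 81  77  78  82  88 138 164 170 167 134 118]]
slice side [-527.1 -106.5] [  81.55233823 -226.10338197   47.        ]
```

```bash
python3 -m handwheel '[[0.71,0,0,-0.03,0.01],[0.71,0,0,-0.06,0.01],[0.71,0,0,-0.09,0.01],[0.71,0,0,-0.115,0.01],[0.71,0,0,-0.13,0.01],[0.71,0,0,-0.138,0.01],[0.71,0,0,-0.142,0.01],[0.71,0,0,-0.142,0.01],[0.71,0,0,-0.142,0.01]]' 25
python3 - <<'E'
from h import *
a=snap('top','t4.png');b=snap('side','s4.png')
c=cv2.resize(cv2.cvtColor(a['image'][150:290,290:400],cv2.COLOR_RGB2BGR),None,fx=4,fy=4,interpolation=cv2.INTER_CUBIC)
d=cv2.resize(cv2.cvtColor(b['image'][55:195,210:300],cv2.COLOR_RGB2BGR),None,fx=4,fy=4,interpolation=cv2.INTER_CUBIC)
cv2.imwrite('pics/c4.png',np.hstack([c,d]))
E
```

```text
t: 13.02
ee_pos: [361.4, -297.5, 62.8]
tcp_rot: [-0.001, 0.166, 0.986, -0.002]
contact_force: [-0.2, -0.6, -1.7]
width: 61.9
gripper_force: 8.9
```

View pics/c4.png

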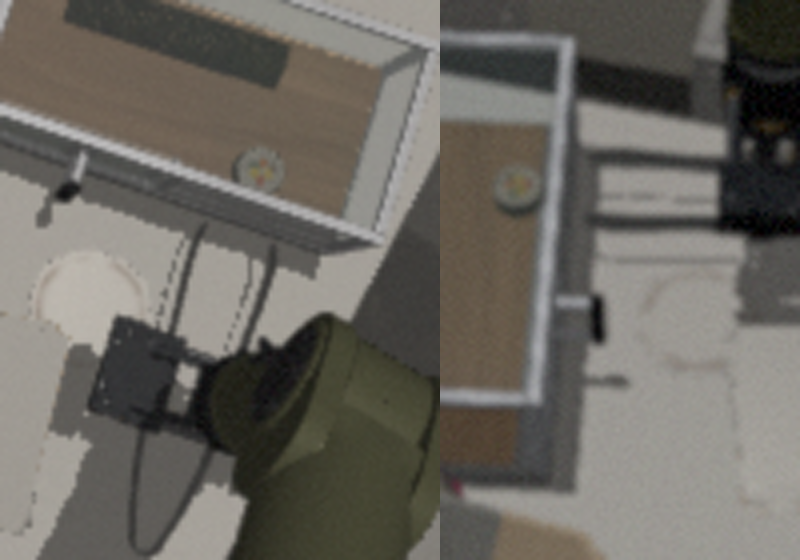

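Tips in front of the sill: top crop (205,226) and (273,247), side crop (592,157) and (592,220). The slice is at (259,171) and (518,188). I triangulate these.

```bash
python3 - <<'E'
from h import *
a=np.load('last_top.npz');b=np.load('last_side.npz')
xx=np.array([.945,-.327]);yx=np.array([.327,.945]);c0=np.array([614.5,-297.8])
def loc(p):d=p[:2]-c0;return np.round([d@xx,d@yx],1)
A=lambda u,v:np.array([290+u/4-.4,150+v/4-.4]);B=lambda u,v:np.array([210+(u-440)/4-.4,55+v/4-.4])
Pa=a['camera_matrix']@a['view'][:3];Pb=b['camera_matrix']@b['view'][:3]
for n,p,q in[('tipL',A(205,226),B(592,220)),('tipR',A(273,247),B(592,157)),('slice',A(259,171),B(518,188))]:
    X=cv2.triangulatePoints(Pa,Pb,p.reshape(2,1),q.reshape(2,1));X=(X[:3]/X[3]).ravel()
    zz=47 if n=='slice' else 55
    print(n,'tri',loc(X),X[2].round(1),'top',loc(ray(a,*p,zz)),'side',loc(ray(b,*q,zz)))
print('tcp',loc(np.array([361.4,-297.5,0])))
E
```

```text
tipL tri [-102.   -53.9] 44.9 top [-101.4  -52.1] side [-104.4  -45.9]
tipR tri [ -99.6 -110.8] 52.9 top [ -99.5 -110.3] side [-100.1 -109. ]
slice tri [-40.6 -84. ] 42.8 top [-41.1 -83. ] side [-41.5 -80.7]
tcp [-239.3  -82.5]
```

```bash
python3 -m handwheel '[[0.71,0.012,-0.004,0,0],[0.71,0.024,-0.009,0,0],[0.71,0.036,-0.013,0,0],[0.71,0.05,-0.018,0,0],[0.71,0.064,-0.023,0,0],[0.71,0.078,-0.028,0,0],[0.71,0.09,-0.033,0,0],[0.71,0.1,-0.036,0,0],[0.71,0.107,-0.038,0,0],[0.71,0.107,-0.038,0,0]]' 25
python3 - <<'E'
from h import *
a=snap('top','t5.png');b=snap('side','s5.png')
c=cv2.resize(cv2.cvtColor(a['image'][150:250,310:390],cv2.COLOR_RGB2BGR),None,fx=5,fy=5,interpolation=cv2.INTER_CUBIC)
d=cv2.resize(cv2.cvtColor(b['image'][55:155,210:290],cv2.COLOR_RGB2BGR),None,fx=5,fy=5,interpolation=cv2.INTER_CUBIC)
cv2.imwrite('pics/c5.png',np.hstack([c,d]))
E
```

```text
t: 13.95
ee_pos: [442.3, -325.6, 61.9]
tcp_rot: [-0.002, 0.166, 0.986, -0.001]
contact_force: [0.5, 0.6, -2.5]
width: 61.7
gripper_force: 8.9
```

View pics/c5.png

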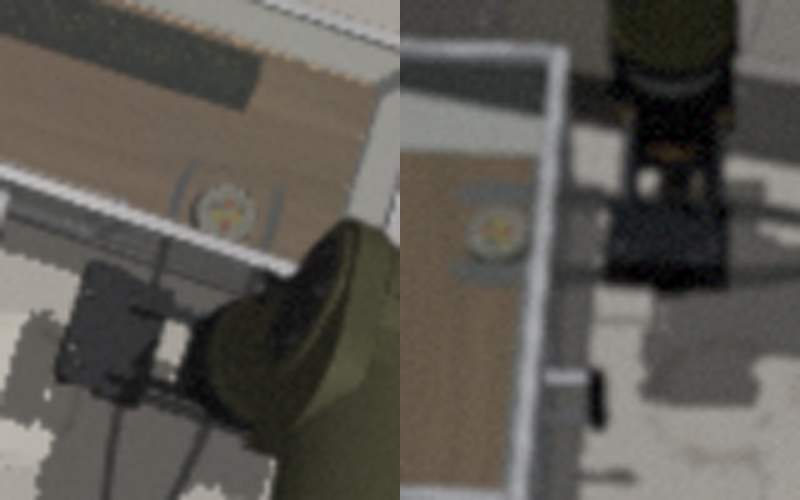

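The jaws straddle the slice: in the top crop the tips are at (190,162) and (278,188), with the slice centre at (223,207). I lower 2 mm and squeeze.

```bash
python3 -m handwheel '[[0.71,0,0,-0.003,0],[0.66,0,0,-0.003,0],[0.62,0,0,-0.003,0],[0.59,0,0,-0.003,0],[0.56,0,0,-0.003,0],[0.5,0,0,-0.003,0],[0.4,0,0,-0.003,0],[0.3,0,0,-0.003,0],[0.2,0,0,-0.003,0],[0.2,0,0,-0.003,0]]' 25
```

```text
t: 14.88
ee_pos: [441.0, -325.6, 59.7]
tcp_rot: [-0.002, 0.166, 0.986, -0.002]
contact_force: [-0.1, 0.9, -1.8]
width: 51.2
gripper_force: 25.0
```

Width is 51 mm at 25 N, so the slice is held. Lift slightly, then draw out.

```bash
python3 -m handwheel '[[0.2,0,0,0.005,0],[0.2,0,0,0.012,0],[0.2,0,0,0.02,0],[0.2,0,0,0.027,0],[0.2,0,0,0.027,0],[0.2,0,0,0.027,0],[0.2,0,0,0.027,0],[0.2,0,0,0.027,0]]' 25
python3 -m handwheel '[[0.2,-0.01,0.003,0,0],[0.2,-0.024,0.008,0,0],[0.2,-0.04,0.014,0,0],[0.2,-0.056,0.019,0,0],[0.2,-0.072,0.025,0,0],[0.2,-0.088,0.03,0,0],[0.2,-0.104,0.036,0,0],[0.2,-0.118,0.041,0,0],[0.2,-0.128,0.045,0,0],[0.2,-0.132,0.046,0,0]]' 25
python3 -m handwheel '[[0.2,0,0,0.01,0],[0.2,0,0,0.03,0],[0.2,0,0,0.055,0],[0.2,0,0,0.08,0],[0.2,0,0,0.105,0],[0.2,0,0,0.125,0],[0.2,0,0,0.135,0],[0.2,0,0,0.135,0],[0.2,0,0,0.135,0],[0.2,0,0,0.135,0]]' 25
python3 - <<'E'
from h import *
a=snap('top','t6.png');b=snap('side','s6.png')
c=cv2.resize(cv2.cvtColor(a['image'][150:270,300:390],cv2.COLOR_RGB2BGR),None,fx=4.4,fy=4.4,interpolation=cv2.INTER_CUBIC)
d=cv2.resize(cv2.cvtColor(b['image'][55:175,220:310],cv2.COLOR_RGB2BGR),None,fx=4.4,fy=4.4,interpolation=cv2.INTER_CUBIC)
cv2.imwrite('pics/c6.png',np.hstack([c,d]))
E
```

```text
t: 15.55
ee_pos: [440.7, -325.5, 79.7]
tcp_rot: [-0.002, 0.166, 0.986, -0.001]
contact_force: [-0.6, 1.2, -1.7]
width: 51.3
gripper_force: 25.0
t: 16.38
ee_pos: [340.4, -290.6, 79.7]
tcp_rot: [-0.003, 0.166, 0.986, -0.002]
contact_force: [-0.0, 0.4, -1.7]
width: 51.3
gripper_force: 25.0
t: 17.22
ee_pos: [341.6, -290.7, 180.2]
tcp_rot: [-0.003, 0.166, 0.986, -0.001]
contact_force: [-0.3, 0.5, -1.7]
width: 51.4
gripper_force: 25.0
```

View pics/c6.png

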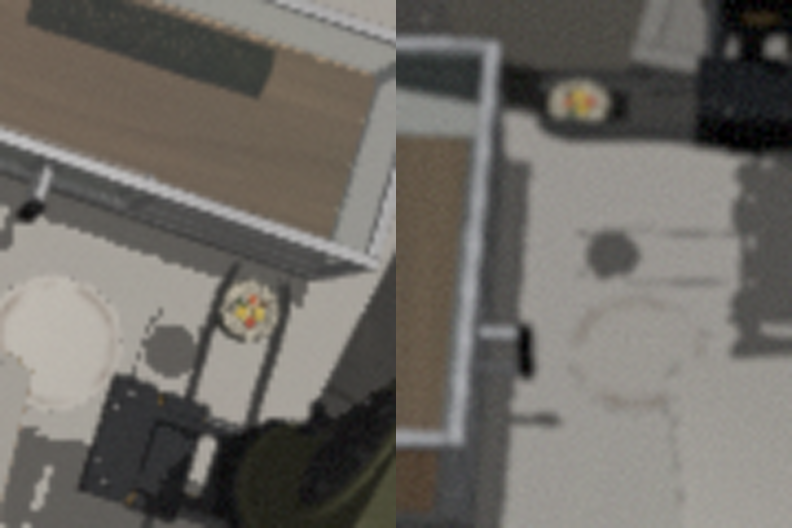

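The slice is held between the jaws, at top crop (250,310) and side crop (580,102). It is out in front of the case at about 150 mm height, the case is empty of it, and the pane is open. I settle and hand in.

```bash
python3 -m handwheel '[[0.2,0,0,0,0],[0.2,0,0,0,0],[0.2,0,0,0,0],[0.2,0,0,0,0]]' 25; python3 -c "
from plant import manip
print(manip.job_done())"
```

```text
t: 17.65
ee_pos: [341.9, -291.1, 181.0]
tcp_rot: [-0.002, 0.166, 0.986, -0.001]
contact_force: [-0.0, 0.4, -1.6]
width: 51.5
gripper_force: 25.0
the job is handed in; nothing more can be done
None
```

I slid the pane to its stop and handed the job in at 17.65 s, with the slice held in the squeezed tongs about 60 mm in front of the case and about 150 mm up; the hand-in returned no verdict.

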